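# Load the chopper with nutmegs and hold its pulse knob at the third click

## Task

Using the scoop and not the fingers, scoop at least three of the nutmegs out of the wooden trough, tip them into the chopper's steel bowl, and set the scoop back down upright, on the work surface or in the trough. Then grip the chopper's spring-return knob and turn it clockwise, counting the clicks, to the third click and not on to the fourth, and finish while holding it there: do not let go of the knob. Leave the other things on the shelf where they stand.

Things in the scene. Friction and masses are not known exactly. Their poses are not given: they have to be found in the camera images.
- scoop_grip (a point): Grip point of the loose steel scoop (120 g): on its upright pale wooden handle, 95 mm above the scoop's underside. The handle is a vertical bar, 26 mm (along x) by 14 mm (along y: pinch it across y), from 45 to 120 mm above the underside. Axes are the scoop's: -x is the open front, z up. The scoop starts standing flat on the work surface.
- scoop: The same scoop; origin at its underside (z = 0), level with the work surface at the start. Flat pan floor 2 mm thick and 76 mm wide, from the front lip at x = -50 mm to the back at x = +40 mm; side walls 28 mm high from x = -30 mm, inside width 71 mm; back wall 50 mm high at x = 39 mm; handle centred at x = +40 mm; open front and top.
- scoop_pan (a point): Point in the middle of the scoop's pan, at (-5, 0, 12) mm in the scoop's frame.
- trough: Acacia trough, fixed, open-topped: outside 266 (x) by 100 (y) by 38 mm high, walls 8 mm thick, inside 84 mm wide; inner floor 8 mm above the work surface. Origin under its centre, x along its length, -x end nearer the robot. The nutmegs lie in the -x part (to about x = -10 mm); the +x part, to x = +125 mm, is empty, and the scoop fits in there with its front towards -x.
- trough_ramp (a point): Foot of the trough's inner end ramp, on the floor at x = -108 mm in the trough's frame (same axes). From here the inside of the -x end slopes up steeply, at 60 degrees, to the rim. Pushed along by the scoop's lip, nutmegs climb the ramp and roll back into the pan once the lip reaches this foot.
- nut1: Whole nutmeg, dark brown, one of four alike: 27 mm long, 21 mm thick, 10 g; rounded, it rolls. Origin at its centre.
- nut2: Whole nutmeg, dark brown, one of four alike: 27 mm long, 21 mm thick, 10 g; rounded, it rolls. Origin at its centre.
- nut3: Whole nutmeg, dark brown, one of four alike: 27 mm long, 21 mm thick, 10 g; rounded, it rolls. Origin at its centre.
- nut4: Whole nutmeg, dark brown, one of four alike: 27 mm long, 21 mm thick, 10 g; rounded, it rolls. Origin at its centre.
- chopper: Mini chopper, fixed: a metal base 150 (x) by 300 (y) by 55 mm high, origin under its centre, with the open steel bowl on the deck at y = -75 mm and the black knob at y = +85 mm.
- cup_in (a point): Centre of the inner floor of the chopper's round steel bowl, 60 mm above the work surface. The bowl is open above: inside 120 mm across at the rim, which stands 55 mm above this point (115 mm above the work surface); inside about 100 mm across near the floor.
- dial_grip (a point): On the axis of the chopper's knob, 34 mm above the deck (89 mm above the work surface). The knob has a disc 50 mm across up to 12 mm above the deck, and on it an upright bar grip 48 mm long (along this point's x), 14 mm thick (along y: pinch it across y), from 12 to 46 mm above the deck. The point turns with the knob; a white line on top marks the -x end, which points at the ticks on the deck: the long one is off, then one short one per click. The knob's axis is vertical.
- dial (a joint): Angle of the knob, rad: 0 = off (where it starts and where its return spring drives it), growing clockwise seen from above, to 2.1 at the far end. Clicks every 0.42 rad (at 0.42, 0.84, 1.26, 1.68, 2.10). The return spring's torque of about 0.05 to 0.08 N m rises and falls by about 0.045 N m across each click: hardest a quarter of the way from one click to the next, easiest three quarters of the way, as it drops into the click. Let go, the knob turns back towards off.
- tagine_base: Bystander: glazed clay tagine base, 216 mm across, 50 mm high, on a bamboo trivet. Origin under its centre.
- cruet: Bystander: glass cruet with a twist cap, 62 mm across, 140 mm high. Origin under its centre.
- acacia_bowl: Bystander: empty round acacia bowl, 120 mm across, 45 mm high. Origin under its centre.
- salt_jar: Bystander: white ceramic jar, 60 mm across, 85 mm high. Origin under its centre.
- pepper_mill: Bystander: dark wooden pepper mill, 54 mm across, 160 mm high. Origin under its centre.
- mortar: Bystander: marble mortar with pestle, 120 mm across, 125 mm high. Origin under its centre.
- sieve: Bystander: steel sieve, bowl 110 mm across and 33 mm high, with a handle reaching 190 mm along its x. Origin under its bowl's centre.
Mind the look-alikes: they are no part of the job. What is meant by the scoop is not green or purple, and is the larger of those in its own colour.

How it is judged:
On the way, in this order (a step that is already met when the one before it is completed fails the run):
1. at least three nutmegs are carried in the raised scoop (height (world z) of scoop_pan above 0.07 m and (distance between each of nut1, nut2, nut3 and scoop_pan below 0.055 m or distance between each of nut1, nut2, nut4 and scoop_pan below 0.055 m or distance between each of nut1, nut3, nut4 and scoop_pan below 0.055 m or distance between each of nut2, nut3, nut4 and scoop_pan below 0.055 m)), for 0.2 s.
2. at least three nutmegs lie in the chopper's bowl ((distance between each of nut1, nut2, nut3 and cup_in below 0.062 m or distance between each of nut1, nut2, nut4 and cup_in below 0.062 m or distance between each of nut1, nut3, nut4 and cup_in below 0.062 m or distance between each of nut2, nut3, nut4 and cup_in below 0.062 m)), for 0.2 s.
3. the scoop is set down upright and let go (height (world z) of scoop below 0.016 m and angle between scoop's own z axis and vertical below 0.12 rad and contact force between the fingers and scoop below 0.1 N and linear speed of scoop below 0.02 m/s), for 0.2 s.
4. the fingers hold the knob at the third click (value of joint dial between 1.13 and 1.39 rad and velocity of joint dial between -0.15 and 0.15 rad/s and contact force between the fingers and dial above 2 N), for 0.2 s.
At the end, for the whole second after the job is handed in: At least three nutmegs lie inside the chopper's bowl; the scoop stands upright (within 7 degrees), at rest and released, on the work surface or the trough's floor; the fingers grip the knob (over 2 N) and keep it still within 0.13 rad of the third click (1.26 rad) (all of step 3 and all of step 4 and (distance between each of nut1, nut2, nut3 and cup_in below 0.062 m or distance between each of nut1, nut2, nut4 and cup_in below 0.062 m or distance between each of nut1, nut3, nut4 and cup_in below 0.062 m or distance between each of nut2, nut3, nut4 and cup_in below 0.062 m)); the arm keeps its last pose, push and grip.
It fails at once if the fingers touch a nutmeg (contact force between the fingers and nut1 above 0.3 N or contact force between the fingers and nut2 above 0.3 N or contact force between the fingers and nut3 above 0.3 N or contact force between the fingers and nut4 above 0.3 N).
It fails at once if the knob is turned past the third click towards the fourth (value of joint dial above 1.5 rad).
It fails at once if a bystander is pushed from its place (over 40 mm) or tipped over (distance of any of tagine_base, cruet, acacia_bowl, salt_jar, pepper_mill, mortar, sieve from where it was at the start of the episode above 0.04 m or angle between any of tagine_base, cruet, acacia_bowl, salt_jar, pepper_mill, mortar, sieve's own z axis and vertical above 0.5 rad).
It also fails if it takes over 72 s, if anything falls off the work surface, if the arm or the gripper's body presses on something with over 40 N, if the wrist force passes 120 N, or if a joint passes its speed limit or range.

## Robot

A 7-joint arm with a two-finger parallel gripper is mounted at the origin on the work surface. World frame = base frame: x ahead of the robot, y to its left, z up, the work surface at z = 0. Lengths are in m, angles in rad, forces in N, time in s.
With the tool pointing down it reaches from about 0.35 to 0.9 m from the base axis. Payload 8.1 kg.
Tool frame: the origin (TCP) lies between the finger pads; the fingertips stand ahead of it and the grasp point (between the pads) is the TCP (arm.nose_length is the z of the fingertips in the tool frame, in m); z points along the fingers, y is the line along which they close (so a half turn about z gives the same grasp; the last joint's range is limited). The gripper opens to 92 mm and grips with 3 to 60 N. Pads are 19 mm wide; open, the fingers measure 130 mm over their backs; the gripper's body (75 mm by 190 mm) begins 47 mm behind the grasp point.
Start: joints at [-1.437, 0.434, 0.025, 1.573, -0.012, 1.134, -0.075], TCP at [0.147, 0.608, 0.246] pointing down, gripper open.
Joint ranges: [-2.62, 2.62], [-0.44, 2.09], [-1.27, 1.32], [0.08, 2.57], [-1.32, 4.46], [0.12, 2], [-2.74, 2.74]. Speed limits (rad/s): [2.22, 2.22, 3.01, 3.01, 3.14, 3.14, 3.14].

## Interface

Orientations are given as a rotation vector (axis times angle).
In Python, from cell import sensors, optics, arm gives the robot as it stands.
- The arm moves only by the tool arm_command, never from a script. Its argument "deltas" is one flat list of numbers, 7 for each row, row after row: the turn, a rotation vector about the world's x, y, z as a fraction of full scale, then the shift along the world's x, y, z as a fraction of full scale, then the finger opening in mm, from 0 to 91.8. In form: [wx, wy, wz, dx, dy, dz, fingers, wx, wy, wz, dx, dy, dz, fingers, ...]. A call has 1 to 20 rows; each row is the pose to reach, as a shift and turn from the pose commanded when the call began; what a row does not reach only later rows make up. Full scale, the value 1, is 1 m for a shift and 90 degrees for a turn. A row lasts 1/10 s, in which the tool goes at most 50 mm and 8.59 degrees, less where a joint would pass 70% of its speed; a pose out of reach is approached as far as the arm can. A call with a number of a shift or a turn outside -1 to 1 is refused whole. A call with a gripper value outside its range is refused whole. The fingers move at their own pace and stop on an object; "force" is the grip in N (left out, the last holds). Time passes only in rows, so rows that repeat a pose let the fingers close. It gives the time, the measured TCP pose, the force, the opening and the grip force at its end, in the units of the state.
- sensors.observe(): the state, without advancing time (a new reading comes with each control period).
- optics.get_image(name): name is "side" or "top" or "wrist"; returns the picture (384x512x3 uint8, blue, green, red); there is no depth.
- optics.calibration(name): a dict with "camera_matrix" (3x3 intrinsics, pixels), "D" ([k1, k2, p1, p2, k3] as OpenCV has them; the pictures are not rectified), "rvec" (rotation vector, rad) and "tvec" (3), from world to camera coordinates, as OpenCV has them. Camera axes: x right, y down, z forward; pixel columns grow to the right and rows downward; lengths in m; the calibration is good to about 2 mm. A picture is of the moment at which its call begins: read the wrist's pose just before it. calibration takes no time and is no camera call; for the wrist camera it gives the pose at the moment of the call.
- arm.sign_off(): hands the job in; it is judged then, once.
The state is a dict: "clock": time; "joints": joint angles; "dq": joint speeds; "joint_efforts": joint torques, N m; "position": TCP position; "ee_rot": TCP orientation; "force": force on the tool from outside, world axes, zero at the start; "ft_torque": the same for the moment, N m; "width": opening from 0.0 (shut) to 1.0 (fully open); "gripper_force": force on a finger pad.
Only numpy, scipy, OpenCV 4.12 (cv2) and the standard library are available. Lean on these libraries where they do the work, as an engineer would, in place of code of your own. Each camera call takes 0.05 s, during which the arm holds its last target. There are 200 camera calls.

## Working session

There is one attempt and no reset: what is moved stays moved. The work goes in short steps, Python scripts to look and compute and a tool call to move; the robot and the scene stay as the last step left them, time stands still between calls to the robot, and variables do not carry over. Pictures are saved under pics/ and viewed, at most 10 in all, crops included, and the job is handed in when it is done.

Besides the shell and the picture viewer there is one more tool, called after "Call:" as a command line: name --argument value ..., lists and objects as JSON in quotes. arm_command: Moves the arm, as the interface text tells. Its arguments: {"type":"object","properties":{"deltas":{"type":"array","items":{"type":"number"}},"force":{"type":"number"}},"required":["deltas"]}

```bash
mkdir -p pics
python3 - <<'E'
from cell import sensors, optics, arm
import cv2,numpy as np
s=sensors.observe();print({k:np.round(v,3) for k,v in s.items()},arm.nose_length)
for n in("top","side"):
    cv2.imwrite(f"pics/{n}0.png",optics.get_image(n))
    c=optics.calibration(n);R=cv2.Rodrigues(c["rvec"])[0];print(n,np.round(c["camera_matrix"],1).tolist(),np.round(-R.T@c["tvec"].ravel(),3),np.round(R,2).tolist(),c["D"])
E
```

```text
{'clock': np.float64(0.0), 'joints': array([-1.437,  0.435,  0.025,  1.574, -0.012,  1.134, -0.075]), 'dq': array([ 0.001, -0.   ,  0.   ,  0.001, -0.001, -0.002, -0.   ]), 'joint_efforts': array([-0.0000e+00, -6.6787e+01,  9.8500e-01, -3.1446e+01, -6.1000e-02,
        4.3000e-02,  0.0000e+00]), 'position': array([0.147, 0.607, 0.245]), 'ee_rot': array([-3.71e-01, -3.12e+00,  3.00e-03]), 'force': array([-0.377, -1.296,  0.048]), 'ft_torque': array([0.022, 0.014, 0.036]), 'gripper_force': np.float64(0.0), 'width': np.float64(1.002)} 0.019
top [[424.4, 0.0, 258.4], [0.0, 424.4, 193.7], [0.0, 0.0, 1.0]] [0.324 0.033 1.503] [[-0.02, -1.0, -0.01], [-0.99, 0.02, -0.13], [0.13, 0.01, -0.99]] [-0.01137063  0.          0.          0.          0.        ]
side [[368.4, 0.0, 253.9], [0.0, 368.4, 186.9], [0.0, 0.0, 1.0]] [-0.014 -0.718  0.722] [[0.81, -0.58, -0.01], [-0.34, -0.45, -0.83], [0.48, 0.67, -0.56]] [-0.10388856  0.          0.          0.          0.        ]
```

View pics/top0.png

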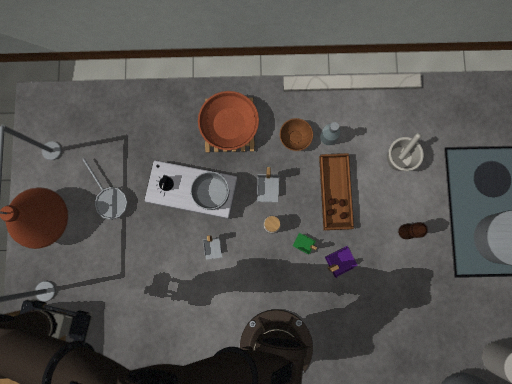

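View pics/side0.png

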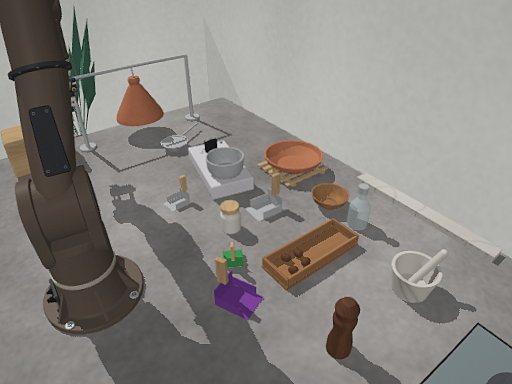

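The top view (up = +x, left = +y) shows the large steel scoop at (268,188) with its handle at (268,172). The trough spans (322–353, 153–230), with the nutmegs near (338,208). The chopper's knob is at (166,184) and its bowl at (211,190). The small steel scoop (213,248) and the green and purple ones are the look-alikes.

```bash
cat > h.py <<'E'
import cv2,numpy as np
from scipy.spatial.transform import Rotation as Ro
from cell import sensors, optics, arm
def ray(c,uv,z):
    """pixels -> world points on the plane at height z"""
    R=cv2.Rodrigues(np.array(c["rvec"]))[0];t=np.array(c["tvec"]).ravel()
    p=cv2.undistortPoints(np.array(uv,float).reshape(-1,1,2),np.array(c["camera_matrix"]),np.array(c["D"])).reshape(-1,2)
    d=np.c_[p,np.ones(len(p))]@R; o=-R.T@t
    return o+d*((z-o[2])/d[:,2])[:,None]
def blobs(m,mn=5):
    n,_,st,ce=cv2.connectedComponentsWithStats(m.astype(np.uint8))
    return [(st[i,4],ce[i]) for i in range(1,n) if st[i,4]>=mn]
E
python3 - <<'E'
from h import *
c=optics.calibration("top");im=cv2.imread("pics/top0.png");hsv=cv2.cvtColor(im,cv2.COLOR_BGR2HSV)
cv2.imwrite("pics/crop0.png",cv2.resize(im[145:245,140:365],None,fx=3.5,fy=3.5,interpolation=cv2.INTER_CUBIC))
# trough
sub=np.zeros(im.shape[:2],bool);sub[145:240,312:362]=1
m=sub&(hsv[...,1]>90)&((hsv[...,0]<20))
r=cv2.minAreaRect(np.argwhere(m)[:,::-1].astype(np.float32));b=cv2.boxPoints(r)
print("trough px",np.round(b,1).tolist());w=ray(c,b,0.038);print(np.round(w,3).tolist(),w.mean(0))
print([np.round(np.linalg.norm(w[i]-w[i-1]),3) for i in range(4)])
d=np.zeros_like(sub);d[190:225,322:354]=1
for a,p in blobs(d&(hsv[...,2]<60),8):print("nut?",a,np.round(p,1),np.round(ray(c,[p],.019)[0],3))
# chopper base
sub[:]=0;sub[150:225,140:242]=1
m=sub&(hsv[...,1]<45)&(hsv[...,2]>130);print(m.sum())
r=cv2.minAreaRect(np.argwhere(m)[:,::-1].astype(np.float32));b=cv2.boxPoints(r)
w=ray(c,b,0.055);print("chopper",np.round(w,3).tolist(),w.mean(0),[np.round(np.linalg.norm(w[i]-w[i-1]),3) for i in range(4)])
sub[:]=0;sub[170:198,154:178]=1
for a,p in blobs(sub&(hsv[...,2]<50),8):print("knob",a,p,np.round(ray(c,[p],.09)[0],3))
# scoop handle
sub[:]=0;sub[160:182,255:282]=1
for a,p in blobs(sub&(hsv[...,1]>80),5):print("handle",a,p,np.round(ray(c,[p],.11)[0],3))
sub[:]=0;sub[165:210,252:285]=1
m=sub&(hsv[...,1]<60)&(hsv[...,2]>130)
r=cv2.minAreaRect(np.argwhere(m)[:,::-1].astype(np.float32));b=cv2.boxPoints(r);w=ray(c,b,0.01)
print("pan",np.round(w,3).tolist(),w.mean(0),r)
E
```

```text
trough px [[318.79998779296875, 154.39999389648438], [349.0, 152.60000610351562], [353.29998779296875, 228.5], [323.1000061035156, 230.1999969482422]]
[[0.653, -0.17, 0.038], [0.657, -0.276, 0.038], [0.39, -0.278, 0.038], [0.387, -0.174, 0.038]] [ 0.52178253 -0.22475211  0.038     ]
[np.float64(0.267), np.float64(0.106), np.float64(0.267), np.float64(0.104)]
nut? 40 [331.7 201.2] [ 0.489 -0.211  0.019]
nut? 27 [342.6 202.4] [ 0.483 -0.249  0.019]
nut? 8 [352.  203.5] [ 0.479 -0.282  0.019]
nut? 48 [329.6 212. ] [ 0.451 -0.202  0.019]
nut? 13 [353. 216.] [ 0.435 -0.283  0.019]
nut? 39 [344.1 214.9] [ 0.439 -0.252  0.019]
nut? 9 [328.8 223.4] [ 0.411 -0.198  0.019]
2262
chopper [[0.5, 0.44, 0.055], [0.645, 0.413, 0.055], [0.579, 0.123, 0.055], [0.436, 0.153, 0.055]] [0.54021529 0.28247227 0.055     ] [np.float64(0.294), np.float64(0.147), np.float64(0.297), np.float64(0.146)]
knob 155 [166.2516129  183.12258065] [0.554 0.356 0.09 ]
handle 36 [268.16666667 171.77777778] [0.582 0.011 0.11 ]
pan [[0.579, 0.05, 0.01], [0.577, -0.025, 0.01], [0.494, -0.023, 0.01], [0.496, 0.051, 0.01]] [0.53651037 0.01313183 0.01      ] ((267.5, 189.5), (23.0, 21.0), 90.0)
```

View pics/crop0.png

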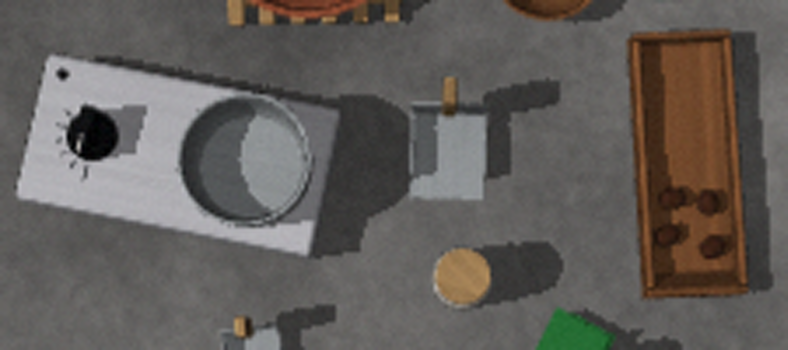

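The crop shows the knob at crop (92,133), with the tick marks on its -x/+y side. The bowl rim is centred at crop (247,160). The large scoop has its open front towards the robot, and the four nuts sit at crop (672,198), (711,202), (668,235) and (714,246). The measured sizes match the given ones, so I'm moving above the scoop handle.

Call:
arm_command --deltas '[0, 0, 0.15, 0.433, -0.595, 0.02, 91, 0, 0, 0.15, 0.433, -0.595, 0.02, 91, 0, 0, 0.15, 0.433, -0.595, 0.02, 91, 0, 0, 0.15, 0.433, -0.595, 0.02, 91, 0, 0, 0.15, 0.433, -0.595, 0.02, 91, 0, 0, 0.15, 0.433, -0.595, 0.02, 91, 0, 0, 0.15, 0.433, -0.595, 0.02, 91, 0, 0, 0.15, 0.433, -0.595, 0.02, 91, 0, 0, 0.15, 0.433, -0.595, 0.02, 91, 0, 0, 0.15, 0.433, -0.595, 0.02, 91, 0, 0, 0.15, 0.433, -0.595, 0.02, 91, 0, 0, 0.15, 0.433, -0.595, 0.02, 91, 0, 0, 0.15, 0.433, -0.595, 0.02, 91, 0, 0, 0.15, 0.433, -0.595, 0.02, 91, 0, 0, 0.15, 0.433, -0.595, 0.02, 91, 0, 0, 0.15, 0.433, -0.595, 0.02, 91, 0, 0, 0.15, 0.433, -0.595, 0.02, 91, 0, 0, 0.15, 0.433, -0.595, 0.02, 91, 0, 0, 0.15, 0.433, -0.595, 0.02, 91, 0, 0, 0.15, 0.433, -0.595, 0.02, 91]'

```text
clock: 2.1
position: [0.5792, 0.0138, 0.2658]
ee_rot: [0.001, -3.141, -0.001]
force: [-0.0, -0.1, -0.5]
width: 0.988
gripper_force: 0.0
```

Run:
```python
from h import *
s=sensors.observe();print(s["clock"],s["position"],s["ee_rot"],np.round(Ro.from_rotvec(s["ee_rot"]).as_matrix(),3).tolist(),s["joints"].round(2))
c=optics.calibration("wrist");im=optics.get_image("wrist");cv2.imwrite("pics/w1.png",im)
R=cv2.Rodrigues(c["rvec"])[0];print(-R.T@c["tvec"].ravel(),R.round(2).tolist())
hsv=cv2.cvtColor(im,cv2.COLOR_BGR2HSV)
for a,p in blobs((hsv[...,1]>80)&(hsv[...,0]<25)&(hsv[...,2]>90),60):print(a,p,ray(c,[p],.12)[0].round(3))
```

```text
2.1 [0.57922607 0.01379499 0.26581866] [ 1.04996866e-03 -3.14149562e+00 -7.77675074e-04] [[-1.0, -0.001, -0.0], [-0.001, 1.0, 0.0], [0.0, 0.0, -1.0]] [-0.36  0.35  0.33  1.68 -0.12  1.13  1.58]
[0.51264632 0.0141317  0.40539439] [[-0.0, 1.0, 0.0], [0.97, 0.0, 0.25], [0.25, 0.0, -0.97]]
1961 [244.70831209  20.35339113] [0.429 0.007 0.12 ]
15871 [ 75.90107744 112.54987083] [ 0.509 -0.162  0.12 ]
430 [253.37906977 183.45581395] [0.581 0.015 0.12 ]
693 [ 93.58297258 250.98701299] [ 0.659 -0.164  0.12 ]
665 [412.92932331 251.62556391] [0.66  0.193 0.12 ]
87 [291.08045977 235.51724138] [0.639 0.055 0.12 ]
85 [312.82352941 235.47058824] [0.639 0.079 0.12 ]
101 [185.77227723 236.93069307] [ 0.641 -0.058  0.12 ]
1847 [189.31456416 280.43421765] [ 0.694 -0.058  0.12 ]
2961 [351.0810537  283.28841608] [0.699 0.126 0.12 ]
262 [366.54961832 358.4389313 ] [0.81  0.159 0.12 ]
184 [383.64673913 371.61956522] [0.834 0.185 0.12 ]
```

View pics/w1.png

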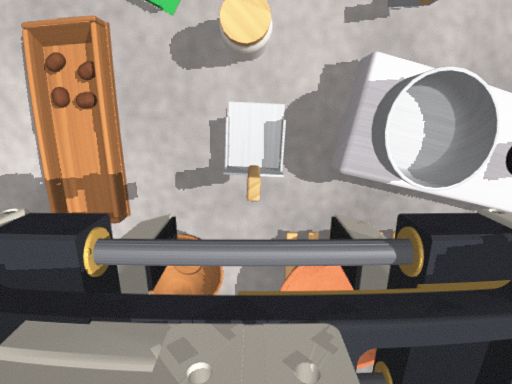

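The wrist view (down = +x, right = +y) shows the scoop lip corners at (229,102) and (285,103) and the handle at (247–260, 166–200). The trough rim runs from (26,22)/(106,18) to (129,215), and the bowl is centred near (442,127).

Run:
```python
from h import *
c=optics.calibration("wrist");im=cv2.imread("pics/w1.png")
g=lambda n,uv,z:print(n,ray(c,uv,z).round(4)[:,:2].tolist())
g("lip",[(229,102),(285,103)],.002)
g("handle top far corners",[(247.5,200),(260,200)],.12)
g("trough near rim outer",[(26,22),(106,18)],.038)
g("trough far rim outer",[(129,215)],.038)
g("nuts",[(55,62),(87,71),(61,97),(86,100)],.019)
# bowl rim fit: bright-gray ring; chopper deck edges
hsv=cv2.cvtColor(im,cv2.COLOR_BGR2HSV)
m=((hsv[...,1]>90)&(hsv[...,0]<20)).astype(np.uint8);m[:, 140:]=0;m[230:]=0
cn=max(cv2.findContours(m,0,2)[0],key=cv2.contourArea)
pts=cn.reshape(-1,2)
# trough left/right outer edges, row by row, at rim height (right edge is rim outer at +y: camera side sees outer wall? )
L=[(pts[pts[:,1]==r,0].min(),r) for r in range(35,200,15)];Rr=[(pts[pts[:,1]==r,0].max(),r) for r in range(35,200,15)]
for n,e in(("L",L),("R",Rr)):
    w=ray(c,e,.038);k=np.polyfit(w[:,0],w[:,1],1);print(n,k,np.polyval(k,.522),(w[:,1]-np.polyval(k,w[:,0])).round(3))
print("top of trough",pts[:,1].min())
g("bowl l/r/t/b rim",[(386,130),(500,118),(447,67),(440,192)],.115)
g("chopper deck corners",[(376,54),(340,175)],.055)
cv2.imwrite("pics/w1c.png",cv2.resize(im[0:215,0:300],None,fx=2.6,fy=2.6,interpolation=cv2.INTER_CUBIC))
```

```text
lip [[0.4968, -0.0186], [0.498, 0.0572]]
handle top far corners [[0.5992, 0.0082], [0.5992, 0.0212]]
trough near rim outer [[0.3953, -0.2673], [0.3977, -0.1619]]
trough far rim outer [[0.6459, -0.1562]]
nuts [[0.442, -0.2456], [0.4552, -0.2022], [0.487, -0.2427], [0.4919, -0.2077]]Traceback (most recent call last):
  File "<stdin>", line 15, in <module>
    return umr_minimum(a, axis, None, out, keepdims, initial, where)
ValueError: zero-size array to reduction operation minimum which has no identity
```

Run:
```python
from h import *
im=cv2.imread("pics/w1.png");c=optics.calibration("wrist")
cv2.imwrite("pics/w1c.png",cv2.resize(im[0:235,10:145],None,fx=2.5,fy=2.5,interpolation=cv2.INTER_CUBIC))
g=lambda n,uv,z:print(n,ray(c,uv,z).round(4)[:,:2].tolist())
g("bowl l/r/t/b rim",[(386,130),(500,118),(447,67),(440,192)],.115)
g("chopper deck corners",[(376,54),(340,175)],.055)
```

```text
bowl l/r/t/b rim [[0.5272, 0.1481], [0.5118, 0.2727], [0.4643, 0.2053], [0.5921, 0.2164]]
chopper deck corners [[0.4433, 0.1559], [0.5864, 0.1228]]
```

View pics/w1c.png

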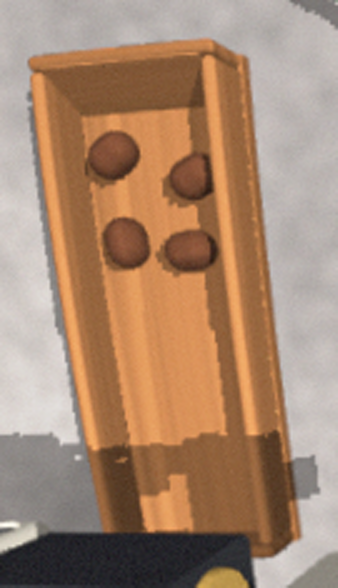

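Call:
arm_command --deltas '[0, 0, -0.02, 0.008, 0.002, -0.04, 91, 0, 0, -0.02, 0.008, 0.002, -0.08, 91, 0, 0, -0.02, 0.008, 0.002, -0.11, 91, 0, 0, -0.02, 0.008, 0.002, -0.14, 91, 0, 0, -0.02, 0.008, 0.002, -0.16, 91, 0, 0, -0.02, 0.008, 0.002, -0.17, 91, 0, 0, -0.02, 0.008, 0.002, -0.17, 91, 0, 0, -0.02, 0.008, 0.002, -0.17, 91]'

```text
clock: 2.95
position: [0.5882, 0.0147, 0.0966]
ee_rot: [0.051, 3.14, 0.0]
force: [0.2, 0.4, -0.1]
width: 0.99
gripper_force: 0.0
```

The crop shows the near-end rim's outer top edge from crop (30,60) to (213,42). The left outer rim edge runs to (103,530) and the right outer rim edge to (262,550). The hand is now around the handle, so I'm closing.

Call:
arm_command --deltas '[0, 0, 0, 0, 0, 0, 10, 0, 0, 0, 0, 0, 0, 5, 0, 0, 0, 0, 0, 0, 5, 0, 0, 0, 0, 0, 0, 5, 0, 0, 0, 0, 0, 0, 5, 0, 0, 0, 0, 0, 0, 5, 0, 0, 0, 0, 0, 0, 5, 0, 0, 0, 0, 0, 0, 5, 0, 0, 0, 0, 0, 0, 5, 0, 0, 0, 0, 0, 0, 5]' --force 40

```text
clock: 3.95
position: [0.5876, 0.0146, 0.0957]
ee_rot: [-0.051, -3.141, -0.0]
force: [-0.1, -1.7, 0.6]
width: 0.167
gripper_force: 0.6
```

Run:
```python
from h import *
s=sensors.observe();c=optics.calibration("wrist")
print(s["position"],s["ee_rot"],s["width"],s["gripper_force"],s["force"])
def T(R,t):
    M=np.eye(4);M[:3,:3]=R;M[:3,3]=t;return M
Tc=T(cv2.Rodrigues(c["rvec"])[0],np.ravel(c["tvec"]))   # cam<-world
Tt=T(Ro.from_rotvec(s["ee_rot"]).as_matrix(),s["position"])
old=T(Ro.from_rotvec([1.04996866e-03,-3.14149562,-7.77675074e-04]).as_matrix(),[0.57922607,0.01379499,0.26581866])
X=Tc@Tt; np.save("camtool.npy",X)
M=X@np.linalg.inv(old);c["rvec"]=cv2.Rodrigues(M[:3,:3])[0];c["tvec"]=M[:3,3]
f=lambda a:[(10+u/2.5,v/2.5) for u,v in a]
w=ray(c,f([(30,60),(213,42),(103,530),(262,550)]),.038);print("rim outer",w.round(4).tolist())
print("ramp foot/inner floor",ray(c,f([(85,113),(190,108)]),.008).round(4).tolist())
```

```text
[0.58764006 0.01455314 0.09571669] [-5.13590324e-02 -3.14115051e+00 -1.28008859e-05] 0.167343473513697 0.5634813755750656 [-0.09857415 -1.71186124  0.56950413]
rim outer [[0.3972, -0.2729, 0.038], [0.3956, -0.1751, 0.038], [0.6424, -0.2693, 0.038], [0.6532, -0.177, 0.038]]
ramp foot/inner floor [[0.4174, -0.2664, 0.008], [0.4182, -0.206, 0.008]]
```

Call:
arm_command --deltas '[0, 0, 0, 0, 0, 0, 0, 0, 0, 0, 0, 0, 0, 0, 0, 0, 0, 0, 0, 0, 0, 0, 0, 0, 0, 0, 0.02, 0, 0, 0, 0, 0, 0, 0.04, 0, 0, 0, 0, 0, 0, 0.06, 0, 0, 0, 0, 0, 0, 0.08, 0, 0, 0, 0, 0, -0.02, 0.08, 0, 0, 0, 0.01, 0.01, -0.05, 0.08, 0, 0, 0, 0.02, 0.02, -0.08, 0.08, 0, 0, 0, 0.027, 0.03, -0.11, 0.08, 0, 0, 0, 0.027, 0.032, -0.14, 0.08, 0, 0, 0, 0.027, 0.032, -0.17, 0.08, 0, 0, 0, 0.027, 0.032, -0.195, 0.08, 0, 0, 0, 0.027, 0.032, -0.215, 0.08, 0, 0, 0, 0.027, 0.032, -0.23, 0.08, 0, 0, 0, 0.027, 0.032, -0.239, 0.08, 0, 0, 0, 0.027, 0.032, -0.239, 0.08, 0, 0, 0, 0.027, 0.032, -0.239, 0.08, 0]' --force 40

```text
clock: 5.85
position: [0.6199, -0.2232, 0.1756]
ee_rot: [0.017, -3.141, -0.002]
force: [0.7, 0.1, -0.7]
width: 0.154
gripper_force: 40.0
```

Run:
```python
from h import *
s=sensors.observe();print(s["position"],s["ee_rot"],s["width"],s["gripper_force"],s["force"])
im=optics.get_image("wrist");cv2.imwrite("pics/w2.png",im);import pickle;pickle.dump(optics.calibration("wrist"),open("c2.pkl","wb"))
```

```text
[ 0.61985667 -0.22323097  0.17559763] [ 1.66689597e-02 -3.14146546e+00 -1.54930476e-03] 0.15422484044777993 39.99977231025696 [ 0.68123895  0.07508337 -0.68882016]
```

View pics/w2.png

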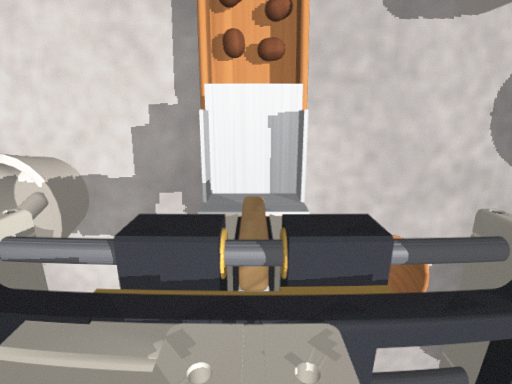

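The scoop is held with its lip at (206–303, 84), and the trough rims are at about u=203 and u=306 just ahead of it. Checking the lateral offset.

Run:
```python
from h import *;import pickle
c=pickle.load(open("c2.pkl","rb"));im=cv2.imread("pics/w2.png");hsv=cv2.cvtColor(im,cv2.COLOR_BGR2HSV)
for r in (5,20,35,50,65,76):
    x=np.where((hsv[r,:,1]>100)&(np.abs(np.arange(512)-255)<80))[0];w=ray(c,[(x.min()-.5,r),(x.max()+.5,r)],.038);print(r,x.min(),x.max(),w.round(4)[:,:2].tolist(),w[:,1].mean().round(4))
print(hsv[60,196:216].tolist()); print(hsv[60,294:312].tolist())
for r in (88,95,100):
    x=np.where((hsv[r,:,1]<25)&(hsv[r,:,2]>190)&(np.abs(np.arange(512)-255)<62))[0];print(r,x.min(),x.max(),ray(c,[(x.min()-.5,r),(x.max()+.5,r)],.082).round(4)[:,:2].tolist())
```

```text
5 197 308 [[0.459, -0.274], [0.4579, -0.1754]] -0.2247
20 198 308 [[0.4716, -0.2733], [0.4704, -0.1749]] -0.2241
35 198 308 [[0.4842, -0.2735], [0.4831, -0.1743]] -0.2239
50 199 308 [[0.497, -0.2729], [0.4959, -0.1738]] -0.2233
65 200 307 [[0.51, -0.2723], [0.5088, -0.1741]] -0.2232
76 200 307 [[0.5196, -0.2725], [0.5184, -0.1737]] -0.2231
[[13, 12, 146], [9, 13, 141], [14, 32, 136], [12, 119, 135], [13, 156, 177], [13, 153, 211], [14, 148, 229], [14, 150, 235], [15, 144, 239], [14, 147, 237], [14, 147, 230], [14, 149, 199], [13, 152, 168], [13, 149, 156], [13, 150, 161], [13, 145, 204], [13, 149, 221], [13, 146, 210], [13, 149, 205], [13, 152, 208]]
[[13, 152, 148], [13, 146, 147], [13, 148, 93], [13, 147, 90], [13, 138, 89], [13, 151, 96], [13, 147, 130], [13, 149, 161], [13, 148, 196], [13, 151, 223], [14, 147, 232], [15, 144, 238], [14, 143, 239], [13, 137, 231], [11, 78, 204], [9, 13, 189], [6, 13, 194], [12, 13, 193]]
88 205 316 [[0.5339, -0.261], [0.5328, -0.1741]]
95 205 316 [[0.5391, -0.2611], [0.538, -0.1738]]
100 205 316 [[0.5429, -0.2612], [0.5418, -0.1736]]
```

Call:
arm_command --deltas '[0, 0, 0.007, 0, 0.002, -0.02, 0, 0, 0, 0.007, 0, 0.002, -0.035, 0, 0, 0, 0.007, 0, 0.002, -0.05, 0, 0, 0, 0.007, 0, 0.002, -0.06, 0, 0, 0, 0.007, 0, 0.002, -0.066, 0, 0, 0, 0.007, 0, 0.002, -0.069, 0, 0, 0, 0.007, 0, 0.002, -0.071, 0, 0, 0, 0.007, 0, 0.002, -0.072, 0, 0, 0, 0.007, 0, 0.002, -0.072, 0]'

```text
clock: 6.8
position: [0.6198, -0.2226, 0.1041]
ee_rot: [-0.032, 3.141, -0.0]
force: [-0.2, -0.0, -0.1]
width: 0.153
gripper_force: 40.0
```

Call:
arm_command --deltas '[0, 0, 0, 0, 0, -0.001, 0, 0, 0, 0, -0.005, 0, -0.001, 0, 0, 0, 0, -0.01, 0, -0.001, 0, 0, 0, 0, -0.015, 0, -0.001, 0, 0, 0, 0, -0.02, 0, -0.001, 0, 0, 0, 0, -0.025, 0, -0.001, 0, 0, 0, 0, -0.03, 0, -0.001, 0, 0, 0, 0, -0.035, 0, -0.001, 0, 0, 0, 0, -0.04, 0, -0.001, 0, 0, 0, 0, -0.045, 0, -0.001, 0, 0, 0, 0, -0.05, -0.001, -0.001, 0, 0, 0, 0, -0.055, -0.001, -0.001, 0, 0, 0, 0, -0.06, -0.001, -0.001, 0, 0, 0, 0, -0.065, -0.001, -0.001, 0, 0, 0, 0, -0.07, -0.001, -0.001, 0, 0, 0, 0, -0.075, -0.001, -0.001, 0, 0, 0, 0, -0.08, -0.001, -0.001, 0, 0, 0, 0, -0.085, -0.001, -0.001, 0, 0, 0, 0, -0.09, -0.001, -0.001, 0, 0, 0, 0, -0.09, -0.001, -0.001, 0]'

```text
clock: 8.8
position: [0.5298, -0.2239, 0.1037]
ee_rot: [-0.032, 3.14, -0.001]
force: [1.0, -1.4, 6.1]
width: 0.148
gripper_force: 40.0
```

Run:
```python
from h import *
s=sensors.observe();print(s["position"],s["force"],s["ft_torque"])
im=optics.get_image("wrist");cv2.imwrite("pics/w3.png",im)
hsv=cv2.cvtColor(im,cv2.COLOR_BGR2HSV);c=optics.calibration("wrist")
m=(hsv[...,1]>110)&(hsv[...,2]<110);m[200:]=0;m[:,:190]=0;m[:,320:]=0
for a,p in blobs(m,40):print(a,p.round(0),ray(c,[p],.022)[0].round(3))
```

```text
[ 0.52978463 -0.22389038  0.10372118] [ 1.02138077 -1.42750537  6.14109497] [-0.12775039  0.22073238 -0.06063219]
765 [311. 109.] [ 0.458 -0.182  0.022]
475 [262.  73.] [ 0.434 -0.219  0.022]
429 [217.  75.] [ 0.436 -0.252  0.022]
195 [199. 161.] [ 0.5   -0.267  0.022]
```

View pics/w3.png

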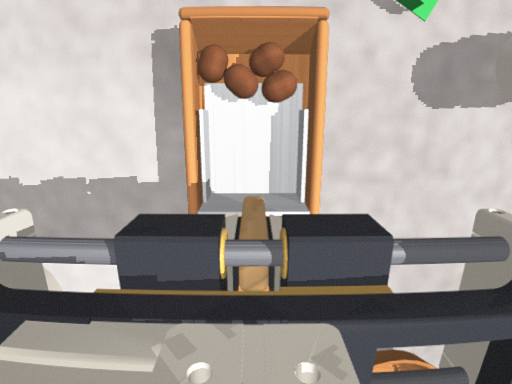

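The nuts are ahead of the lip at (213,62), (241,81), (266,58) and (279,86), and the ramp is just beyond them. I'm pushing the last 22 mm to the ramp foot.

Call:
arm_command --deltas '[0, 0, 0, -0.004, 0, 0, 0, 0, 0, 0, -0.008, 0, 0, 0, 0, 0, 0, -0.012, 0, 0, 0, 0, 0, 0, -0.015, 0, 0, 0, 0, 0, 0, -0.018, 0, 0, 0, 0, 0, 0, -0.02, 0, 0, 0, 0, 0, 0, -0.022, 0, 0, 0, 0, 0, 0, -0.022, 0, 0, 0, 0, 0, 0, -0.022, 0, 0, 0]'

```text
clock: 9.75
position: [0.5085, -0.2239, 0.1038]
ee_rot: [-0.032, 3.139, -0.001]
force: [2.2, -0.6, 6.6]
width: 0.147
gripper_force: 40.0
```

Run:
```python
from h import *
s=sensors.observe();print(s["position"],s["force"],s["ft_torque"])
im=optics.get_image("wrist");cv2.imwrite("pics/w4.png",im[:230,150:360])
```

```text
[ 0.50854586 -0.22389341  0.10377907] [ 2.18748483 -0.5721363   6.6392621 ] [ 0.05971801 -0.07296205  0.03997481]
```

View pics/w4.png

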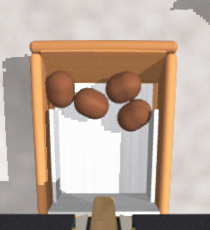

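The nuts are at crop (60,88), (91,102), (124,87) and (134,114), riding on the lip and ramp. I'm pushing slightly further until the lip meets the ramp.

Call:
arm_command --deltas '[0, 0, 0, -0.002, 0, 0, 0, 0, 0, 0, -0.004, 0, 0, 0, 0, 0, 0, -0.005, 0, 0, 0, 0, 0, 0, -0.006, 0, 0, 0, 0, 0, 0, -0.006, 0, 0, 0, 0, 0, 0, -0.006, 0, 0, 0]'

```text
clock: 10.4
position: [0.5064, -0.2239, 0.1049]
ee_rot: [-0.034, 3.132, -0.004]
force: [10.6, 0.1, 4.1]
width: 0.155
gripper_force: 40.0
```

```bash
cat >> h.py <<'E'
def nuts(im):
    hsv=cv2.cvtColor(im,cv2.COLOR_BGR2HSV);b,g,r=[im[...,i].astype(int) for i in range(3)]
    return hsv,(hsv[...,0]<12)&(hsv[...,1]>110)&(r<150)
E
python3 - <<'E'
from h import *
s=sensors.observe();print(s["position"],s["force"],s["ft_torque"])
w3=cv2.imread("pics/w3.png");hs=cv2.cvtColor(w3,cv2.COLOR_BGR2HSV)
print([hs[y,x].tolist() for x,y in((213,62),(241,81),(266,58),(279,86),(320,100),(250,45),(187,100))])
im=optics.get_image("wrist");cv2.imwrite("pics/w5.png",im);h5=cv2.cvtColor(im,cv2.COLOR_BGR2HSV)
m=(h5[...,0]<=11)&(h5[...,1]>120)&(h5[...,2]<170);m[215:]=0;m[:,:190]=0;m[:,325:]=0
m=cv2.erode(m.astype(np.uint8),np.ones((5,5)))
for a,p in blobs(m,30):print(a,p.round(0))
E
```

```text
[ 0.50644872 -0.22390995  0.10488878] [10.59894901  0.08174105  4.06784088] [ 0.27585144 -2.80519776 -0.05263116]
[[10, 143, 159], [9, 142, 147], [10, 136, 124], [10, 148, 160], [15, 139, 245], [14, 148, 145], [15, 138, 246]]
249 [211.  91.]
255 [275.  89.]
259 [240. 104.]
269 [287. 116.]
```

Call:
arm_command --deltas '[0, 0.028, 0, 0.003, 0, 0.001, 0, 0, 0.056, 0, 0.005, 0, 0.001, 0, 0, 0.083, 0, 0.007, 0, 0.001, 0, 0, 0.111, 0, 0.008, 0, 0, 0, 0, 0.139, 0, 0.009, 0, 0, 0, 0, 0.167, 0, 0.01, 0, -0.001, 0, 0, 0.194, 0, 0.011, 0, -0.002, 0, 0, 0.222, 0, 0.012, 0, -0.003, 0, 0, 0.222, 0, 0.012, 0, -0.003, 0, 0, 0.222, 0, 0.012, 0, -0.003, 0]'

```text
clock: 11.45
position: [0.5159, -0.223, 0.0998]
ee_rot: [0.031, -2.797, -0.005]
force: [6.8, 1.1, 1.1]
width: 0.153
gripper_force: 40.0
```

Run:
```python
from h import *
s=sensors.observe();print(s["position"],s["force"],s["ft_torque"],s["ee_rot"])
im=optics.get_image("wrist");cv2.imwrite("pics/w6.png",im);h5=cv2.cvtColor(im,cv2.COLOR_BGR2HSV)
m=(h5[...,0]<=11)&(h5[...,1]>120)&(h5[...,2]<170);m[215:]=0;m[:,:190]=0;m[:,325:]=0
m=cv2.erode(m.astype(np.uint8),np.ones((5,5)))
for a,p in blobs(m,30):print(a,p.round(0))
```

```text
[ 0.51591982 -0.2230247   0.09975658] [6.79991089 1.09863679 1.14849203] [ 0.21180278 -1.89239062 -0.10048467] [ 0.0307252  -2.796643   -0.00457466]
316 [211.  95.]
251 [283. 160.]
296 [230. 185.]
286 [279. 186.]
```

Three nuts have rolled to the back of the pan and one is still at the lip corner. I'm lifting now.

Call:
arm_command --deltas '[0, 0.02, 0, 0.003, 0, 0.005, 0, 0, 0.04, 0, 0.005, 0, 0.015, 0, 0, 0.04, 0, 0.01, 0, 0.025, 0, 0, 0.04, 0, 0.015, 0, 0.035, 0, 0, 0.04, 0, 0.02, 0, 0.05, 0, 0, 0.04, 0, 0.02, 0, 0.065, 0, 0, 0.04, 0, 0.02, 0, 0.08, 0, 0, 0.04, 0, 0.02, 0, 0.095, 0, 0, 0.04, 0, 0.02, 0, 0.11, 0, 0, 0.04, 0, 0.02, 0, 0.125, 0, 0, 0.04, 0, 0.02, 0, 0.13, 0, 0, 0.04, 0, 0.02, 0, 0.13, 0, 0, 0.04, 0, 0.02, 0, 0.13, 0, 0, 0.04, 0, 0.02, 0, 0.13, 0]'

```text
clock: 12.9
position: [0.5333, -0.2232, 0.229]
ee_rot: [0.028, -2.729, -0.006]
force: [-0.6, 0.8, -1.4]
width: 0.15
gripper_force: 40.0
```

```bash
cat > n.py <<'E'
from h import *
s=sensors.observe();print(s["clock"],s["position"],s["force"].round(2),s["ee_rot"].round(3),s["joints"].round(2),s["width"])
im=optics.get_image("wrist");h5=cv2.cvtColor(im,cv2.COLOR_BGR2HSV);cv2.imwrite("pics/n%.1f.png"%s["clock"],im)
m=(h5[...,0]<=11)&(h5[...,1]>110)&(h5[...,2]<180);m[215:]=0
m=cv2.erode(m.astype(np.uint8),np.ones((5,5)))
for a,p in blobs(m,30):print(a,p.round(0))
E
python3 n.py
```

```text
12.9 [ 0.53332366 -0.22324483  0.2289913 ] [-0.65  0.82 -1.35] [ 0.028 -2.729 -0.006] [ 0.01  0.63  0.39  1.42 -0.08  1.52  1.99] 0.1500697070133018
56 [47. 85.]
99 [41. 99.]
35 [ 58. 101.]
150 [282. 160.]
234 [247. 163.]
339 [229. 188.]
176 [282. 187.]
```

All four nuts are in the pan. I'm carrying them to the bowl.

Call:
arm_command --deltas '[0, 0, 0, 0.005, 0.01, 0.01, 0, 0, 0, 0, 0.01, 0.025, 0.02, 0, 0, 0, 0, 0.016, 0.045, 0.03, 0, 0, 0, 0, 0.022, 0.07, 0.035, 0, 0, 0, 0, 0.028, 0.095, 0.04, 0, 0, 0, 0, 0.034, 0.12, 0.04, 0, 0, 0, 0, 0.04, 0.145, 0.04, 0, 0, 0, 0, 0.046, 0.17, 0.04, 0, 0, 0, 0, 0.052, 0.195, 0.04, 0, 0, 0, 0, 0.058, 0.22, 0.04, 0, 0, 0, 0, 0.064, 0.245, 0.04, 0, 0, 0, 0, 0.07, 0.27, 0.04, 0, 0, 0, 0, 0.076, 0.295, 0.04, 0, 0, 0, 0, 0.082, 0.32, 0.04, 0, 0, 0, 0, 0.088, 0.345, 0.04, 0, 0, 0, 0, 0.094, 0.37, 0.04, 0, 0, 0, 0, 0.1, 0.395, 0.04, 0, 0, -0.03, 0, 0.102, 0.415, 0.04, 0, 0, -0.06, 0, 0.102, 0.428, 0.04, 0, 0, -0.1, 0, 0.102, 0.434, 0.04, 0]'

```text
clock: 14.95
position: [0.6349, 0.2151, 0.2699]
ee_rot: [0.036, -2.888, -0.006]
force: [-1.0, 0.5, -1.7]
width: 0.15
gripper_force: 40.0
```

```bash
python3 n.py
python3 - <<'E'
from h import *
import glob
X=np.load("camtool.npy");s=sensors.observe()
c=optics.calibration("wrist")
im=cv2.imread(sorted(glob.glob("pics/n1[0-9].*.png"))[-1])
cv2.imwrite("pics/n_view.png",im)
E
```

```text
14.95 [0.63489198 0.21512994 0.26987432] [-1.04  0.46 -1.71] [ 0.036 -2.888 -0.006] [-0.53  0.66  0.32  1.19 -0.26  1.57  1.38] 0.1498028680920298
36 [281. 158.]
156 [231. 188.]
```

View pics/n_view.png

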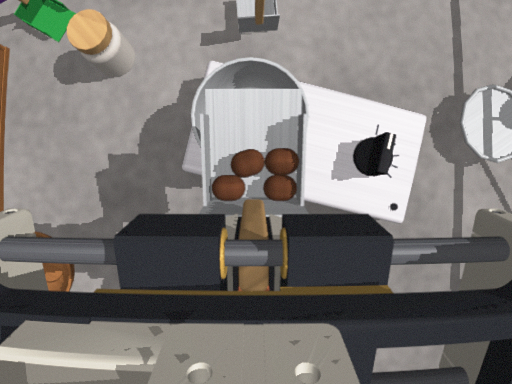

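The four nuts sit in the pan at (247,162), (282,160), (229,188) and (281,188). The bowl rim (u 192–310) is centred under the pan. I'm tilting with the lip held over the bowl.

Call:
arm_command --deltas '[0, -0.08, 0, 0, -0.003, -0.02, 0, 0, -0.161, 0, 0, -0.003, -0.045, 0, 0, -0.161, 0, 0, -0.003, -0.045, 0, 0, -0.217, 0, -0.009, -0.003, -0.037, 0, 0, -0.272, 0, -0.018, -0.003, -0.031, 0, 0, -0.328, 0, -0.028, -0.003, -0.025, 0, 0, -0.383, 0, -0.038, -0.003, -0.02, 0, 0, -0.439, 0, -0.049, -0.003, -0.016, 0, 0, -0.494, 0, -0.06, -0.003, -0.013, 0, 0, -0.55, 0, -0.071, -0.003, -0.011, 0, 0, -0.606, 0, -0.082, -0.003, -0.009, 0, 0, -0.66, 0, -0.094, -0.003, -0.009, 0, 0, -0.717, 0, -0.105, -0.003, -0.01, 0, 0, -0.717, 0, -0.105, -0.003, -0.01, 0, 0, -0.717, 0, -0.105, -0.003, -0.01, 0, 0, -0.717, 0, -0.105, -0.003, -0.01, 0, 0, -0.717, 0, -0.105, -0.003, -0.01, 0]'

```text
clock: 16.7
position: [0.5334, 0.2092, 0.2633]
ee_rot: [-0.021, 2.261, -0.012]
force: [1.0, -0.1, -1.3]
width: 0.15
gripper_force: 40.0
```

```bash
python3 n.py
python3 - <<'E'
from h import *
im=optics.get_image("top");hsv=cv2.cvtColor(im,cv2.COLOR_BGR2HSV);cv2.imwrite("pics/top2.png",im)
print(sensors.observe()["ft_torque"])
E
```

```text
16.7 [0.53335077 0.20919423 0.26325795] [ 1.02 -0.09 -1.26] [-0.021  2.261 -0.012] [-1.64  0.14  0.93  2.41  1.68  0.45 -0.69] 0.14966687572026457
43 [288.   4.]
102 [241.  13.]
40 [188. 114.]
[ 0.04255285  1.12796248 -0.03635531]
```

The wrist force dropped by the weight of the nuts, so the scoop is empty. I'm returning it upright to its old spot.

Call:
arm_command --deltas '[0, 0.05, 0, 0.01, 0, 0.01, 0, 0, 0.14, 0, 0.03, 0, 0.015, 0, 0, 0.23, 0, 0.045, 0, 0.02, 0, 0, 0.32, 0, 0.055, -0.005, 0.02, 0, 0, 0.41, 0, 0.06, -0.02, 0.02, 0, 0, 0.5, 0, 0.06, -0.04, 0.02, 0, 0, 0.56, 0, 0.06, -0.06, 0.02, 0, 0, 0.56, 0, 0.06, -0.08, 0.02, 0, 0, 0.56, 0, 0.06, -0.1, 0.02, 0, 0, 0.56, 0, 0.06, -0.13, 0.01, 0, 0, 0.56, 0, 0.06, -0.16, 0, 0, 0, 0.56, 0, 0.058, -0.185, -0.02, 0, 0, 0.56, 0, 0.055, -0.194, -0.04, 0, 0, 0.56, 0, 0.055, -0.194, -0.06, 0, 0, 0.56, 0, 0.055, -0.194, -0.08, 0, 0, 0.56, 0, 0.055, -0.194, -0.1, 0, 0, 0.56, 0, 0.055, -0.194, -0.12, 0, 0, 0.56, 0, 0.055, -0.194, -0.12, 0, 0, 0.56, 0, 0.055, -0.194, -0.12, 0]'

```text
clock: 18.7
position: [0.587, 0.0136, 0.1406]
ee_rot: [0.033, -3.134, -0.003]
force: [-0.1, -0.0, -1.9]
width: 0.153
gripper_force: 40.0
```

```bash
python3 n.py
python3 - <<'E'
from h import *
c=optics.calibration("top");im=optics.get_image("top");hsv=cv2.cvtColor(im,cv2.COLOR_BGR2HSV);cv2.imwrite("pics/top3.png",im)
m=(hsv[...,0]<12)&(hsv[...,1]>80)&(hsv[...,2]<200);k=np.zeros_like(m);k[165:215,185:240]=1
for a,p in blobs(m&k,8):print("bowl nuts",a,p.round(1),ray(c,[p],.072)[0].round(3))
print(Ro.from_rotvec(sensors.observe()["ee_rot"]).as_matrix().round(3).tolist())
E
```

```text
18.7 [0.58697675 0.01363393 0.14063106] [-0.13 -0.04 -1.86] [ 3.300e-02 -3.134e+00 -3.000e-03] [-0.46  0.52  0.5   1.81 -0.31  0.9   1.77] 0.152864326422489
175 [503. 137.]
bowl nuts 29 [214.3 191.1] [0.526 0.195 0.072]
bowl nuts 26 [204.5 194.7] [0.515 0.229 0.072]
bowl nuts 32 [220.4 199.1] [0.498 0.175 0.072]
bowl nuts 26 [211.7 204. ] [0.482 0.205 0.072]
[[-1.0, -0.021, -0.006], [-0.021, 1.0, 0.001], [0.006, 0.001, -1.0]]
```

Four nuts are in the bowl. I'm lowering the scoop and letting go.

Call:
arm_command --deltas '[0, -0.005, 0, 0, 0, -0.015, 0, 0, -0.005, 0, 0, 0, -0.03, 0, 0, -0.005, 0, 0, 0, -0.038, 0, 0, -0.005, 0, 0, 0, -0.041, 0, 0, -0.005, 0, 0, 0, -0.043, 0, 0, -0.005, 0, 0, 0, -0.044, 0, 0, -0.005, 0, 0, 0, -0.044, 0]'

```text
clock: 19.5
position: [0.5871, 0.0137, 0.0973]
ee_rot: [-0.033, 3.139, 0.001]
force: [0.2, 0.0, 5.0]
width: 0.15
gripper_force: 40.0
```

Call:
arm_command --deltas '[0, 0, 0, 0, 0, 0.001, 30, 0, 0, 0, 0, 0, 0.001, 60, 0, 0, 0, 0, 0, 0.001, 91, 0, 0, 0, 0, 0, 0.001, 91, 0, 0, 0, 0, 0, 0.001, 91, 0, 0, 0, 0, 0, 0.001, 91, 0, 0, 0, 0, 0, 0.001, 91, 0, 0, 0, 0, 0, 0.03, 91, 0, 0, 0, 0, 0, 0.06, 91, 0, 0, 0, 0, 0, 0.1, 91, 0, 0, 0, 0, 0, 0.14, 91, 0, 0, 0, 0, 0, 0.16, 91, 0, 0, 0, 0, 0, 0.16, 91]'

```text
clock: 20.8
position: [0.5873, 0.0133, 0.259]
ee_rot: [-0.032, 3.136, 0.001]
force: [-0.4, 0.5, -0.0]
width: 0.989
gripper_force: 0.0
```

Run:
```python
from h import *
s=sensors.observe();print(s["clock"],s["position"],s["ee_rot"],s["force"].round(2),s["width"])
c=optics.calibration("wrist");im=optics.get_image("wrist");hsv=cv2.cvtColor(im,cv2.COLOR_BGR2HSV);cv2.imwrite("pics/w9.png",im)
# scoop lip: bright low-sat block left/right at rows; handle blob
m=(hsv[...,1]>80)&(hsv[...,0]<25)&(hsv[...,2]>90);m[212:]=0
for a,p in blobs(m,60):print(a,p.round(0),ray(c,[p],.12)[0].round(3))
# knob: black blob on deck
k=(hsv[...,2]<45);k[212:]=0;k[:,:420]=0
for a,p in blobs(k,60):print("black",a,p.round(0),ray(c,[p],.09)[0].round(3))
```

```text
20.8 [0.58728146 0.01331516 0.25902622] [-3.22998562e-02  3.13582226e+00  1.39857461e-03] [-0.35  0.54 -0.05] 0.9892301072438375
17583 [ 73. 105.] [ 0.514 -0.161  0.12 ]
1490 [248.  15.] [0.435 0.007 0.12 ]
200 [432.  87.] [0.49  0.182 0.12 ]
155 [406. 101.] [0.504 0.158 0.12 ]
184 [448. 117.] [0.518 0.203 0.12 ]
226 [419. 125.] [0.527 0.174 0.12 ]
452 [254. 178.] [0.583 0.014 0.12 ]
```

The scoop is standing released and its handle is where it was set down. Moving above the knob.

Call:
arm_command --deltas '[0, 0, -0.02, 0, 0.03, 0, 91, 0, 0, -0.04, 0, 0.06, 0, 91, 0, 0, -0.06, -0.005, 0.1, 0, 91, 0, 0, -0.08, -0.01, 0.14, 0, 91, 0, 0, -0.1, -0.015, 0.18, 0, 91, 0, 0, -0.12, -0.02, 0.22, 0, 91, 0, 0, -0.14, -0.027, 0.26, 0, 91, 0, 0, -0.153, -0.027, 0.3, 0, 91, 0, 0, -0.153, -0.027, 0.33, 0, 91, 0, 0, -0.153, -0.027, 0.35, 0, 91, 0, 0, -0.153, -0.027, 0.35, 0, 91, 0, 0, -0.153, -0.027, 0.35, 0, 91]'

```text
clock: 22.05
position: [0.5581, 0.363, 0.254]
ee_rot: [-0.344, -3.121, 0.004]
force: [0.1, 0.2, 0.7]
width: 0.992
gripper_force: 0.0
```

Run:
```python
from h import *
s=sensors.observe();print(s["clock"],s["position"],s["ee_rot"],s["joints"].round(2));print(Ro.from_rotvec(s["ee_rot"]).as_matrix().round(3).tolist())
c=optics.calibration("wrist");im=optics.get_image("wrist");cv2.imwrite("pics/w10.png",im)
cv2.imwrite("pics/w10c.png",cv2.resize(im[110:220,190:330],None,fx=5,fy=5,interpolation=cv2.INTER_CUBIC))
print(ray(c,[(253,180)],.1))
```

```text
22.05 [0.55810985 0.3629988  0.25403211] [-0.34351816 -3.12121844  0.00364663] [-1.    0.53  0.55  1.48 -0.29  1.21  0.94]
[[-0.976, 0.217, -0.002], [0.217, 0.976, -0.002], [0.001, -0.002, -1.0]]
[[0.55835544 0.36297273 0.1       ]]
```

View pics/w10c.png

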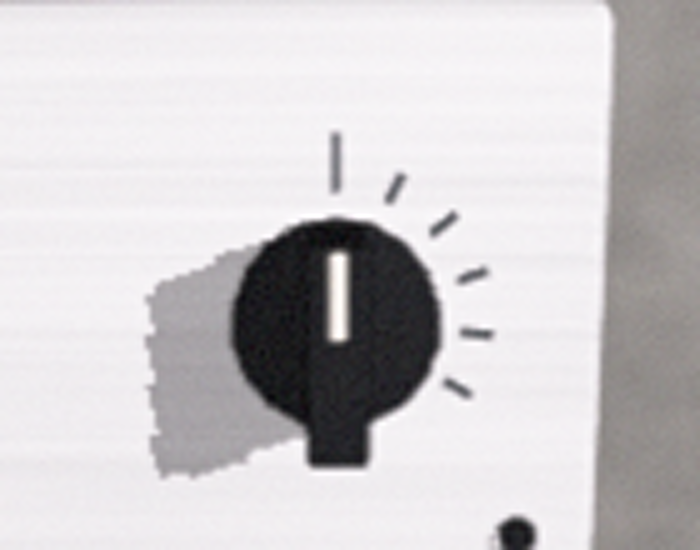

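The close view shows the white line on the long tick (off), with the bar along the image column at u≈257.6. The disc centre is at about (257.4,174) and the bar's far top end is at row 203. The bar is aligned with the tool.

Run:
```python
from h import *
c=optics.calibration("wrist")
f=lambda a:[(190+u/5,110+v/5) for u,v in a]
d=ray(c,f([(337,320),(232,320),(441,320)]),.067);print("disc",d.round(4).tolist())
b=ray(c,f([(338,467),(338,340),(338,250)]),.101);print("bar far end",b[0].round(4),b[1:].round(4).tolist())
u=np.array([.976,-.217]);print("bar centre",b[0,:2]-.024*u, "long tick",ray(c,f([(336,190)]),.055).round(4))
```

```text
disc [[0.5605, 0.3669, 0.067], [0.5552, 0.3431, 0.067], [0.5658, 0.3904, 0.067]]
bar far end [0.5848 0.3613 0.101 ] [[0.5578, 0.3673, 0.101], [0.5393, 0.3713, 0.101]]
bar centre [0.56141997 0.36649897] long tick [[0.5324 0.373  0.055 ]]
```

Call:
arm_command --deltas '[0, 0, 0, 0.003, 0.004, -0.03, 91, 0, 0, 0, 0.003, 0.004, -0.06, 91, 0, 0, 0, 0.003, 0.004, -0.09, 91, 0, 0, 0, 0.003, 0.004, -0.115, 91, 0, 0, 0, 0.003, 0.004, -0.135, 91, 0, 0, 0, 0.003, 0.004, -0.15, 91, 0, 0, 0, 0.003, 0.004, -0.158, 91, 0, 0, 0, 0.003, 0.004, -0.162, 91, 0, 0, 0, 0.003, 0.004, -0.162, 91, 0, 0, 0, 0.003, 0.004, -0.162, 91]'

```text
clock: 23.1
position: [0.5622, 0.3677, 0.0946]
ee_rot: [0.344, 3.122, 0.001]
force: [0.2, 0.3, 0.5]
width: 0.993
gripper_force: 0.0
```

Call:
arm_command --deltas '[0, 0, 0, 0, 0, 0, 40, 0, 0, 0, 0, 0, 0, 5, 0, 0, 0, 0, 0, 0, 0, 0, 0, 0, 0, 0, 0, 0, 0, 0, 0, 0, 0, 0, 0, 0, 0, 0, 0, 0, 0, 0, 0, 0, 0, 0, 0, 0, 0, 0, 0, 0, 0, 0, 0, 0, 0, 0, 0, 0, 0, 0, 0, 0, 0, 0, 0, 0, 0, 0, 0, 0, 0, 0, 0, 0, 0, 0, 0, 0, 0, 0, 0, 0]' --force 40

```text
clock: 24.3
position: [0.5614, 0.3664, 0.0937]
ee_rot: [-0.345, -3.122, 0.002]
force: [-2.5, -4.7, 3.5]
width: 0.145
gripper_force: 40.0
```

```bash
cat > k.py <<'E'
from h import *
s=sensors.observe();R=Ro.from_rotvec(s["ee_rot"]).as_matrix()
print(s["clock"],s["position"].round(4),s["force"].round(2),s["ft_torque"].round(3),s["width"],s["gripper_force"],"yaw",np.arctan2(-R[0,1],R[1,1]),s["joints"].round(2))
E
python3 k.py
```

```text
24.3 [0.5614 0.3664 0.0937] [-2.5  -4.73  3.49] [-1.071  0.589  0.057] 0.1449585926819437 39.992637634277344 yaw -0.2202449426911027 [-0.95  0.69  0.47  1.63 -0.38  0.91  1.01]
```

Call:
arm_command --deltas '[0, 0, -0.04, 0, 0, 0, 0, 0, 0, -0.08, 0, 0, 0, 0, 0, 0, -0.12, 0, 0, 0, 0, 0, 0, -0.16, 0, 0, 0, 0, 0, 0, -0.2, 0, 0, 0, 0, 0, 0, -0.24, 0, 0, 0, 0, 0, 0, -0.28, 0, 0, 0, 0, 0, 0, -0.32, 0, 0, 0, 0, 0, 0, -0.36, 0, 0, 0, 0, 0, 0, -0.4, 0, 0, 0, 0, 0, 0, -0.44, 0, 0, 0, 0, 0, 0, -0.48, 0, 0, 0, 0, 0, 0, -0.52, 0, 0, 0, 0, 0, 0, -0.56, 0, 0, 0, 0, 0, 0, -0.6, 0, 0, 0, 0, 0, 0, -0.64, 0, 0, 0, 0, 0, 0, -0.68, 0, 0, 0, 0, 0, 0, -0.72, 0, 0, 0, 0, 0, 0, -0.75, 0, 0, 0, 0, 0, 0, -0.75, 0, 0, 0, 0]'

```text
clock: 26.3
position: [0.5608, 0.3657, 0.0937]
ee_rot: [-2.024, -2.402, 0.005]
force: [-6.2, -7.4, 7.4]
width: 0.15
gripper_force: 40.0
```

```bash
python3 k.py
```

```text
26.3 [0.5608 0.3657 0.0937] [-6.25 -7.36  7.44] [-1.69   1.235 -0.009] 0.14996856923406934 39.99379634857178 yaw -1.4003874866662152 [-1.13  0.77  0.79  1.65 -0.63  0.99  0.05]
```

Call:
arm_command --deltas '[0, 0, -0.02, 0, 0, 0, 0, 0, 0, -0.04, 0, 0, 0, 0, 0, 0, -0.058, 0, 0, 0, 0, 0, 0, -0.058, 0, 0, 0, 0, 0, 0, -0.058, 0, 0, 0, 0, 0, 0, -0.058, 0, 0, 0, 0, 0, 0, -0.058, 0, 0, 0, 0, 0, 0, -0.058, 0, 0, 0, 0]'

```text
clock: 27.1
position: [0.5608, 0.3657, 0.0937]
ee_rot: [-2.129, -2.309, 0.005]
force: [-5.8, -7.4, 6.7]
width: 0.152
gripper_force: 40.0
```

```bash
python3 k.py
python3 - <<'E'
from h import *
# white line on knob in the wrist view, and nuts / scoop in the top view
im=optics.get_image("wrist");c=optics.calibration("wrist");h=cv2.cvtColor(im,cv2.COLOR_BGR2HSV);cv2.imwrite("pics/w11.png",im)
m=(h[...,2]>170)&(h[...,1]<40);m[:150]=0;m[:,:225]=0;m[:,285:]=0
for a,p in blobs(m,10):print("white",a,p.round(1),ray(c,[p],.101)[0].round(4))
t=optics.get_image("top");c=optics.calibration("top");hsv=cv2.cvtColor(t,cv2.COLOR_BGR2HSV);cv2.imwrite("pics/top4.png",t)
m=(hsv[...,0]<12)&(hsv[...,1]>80)&(hsv[...,2]<200);k=np.zeros_like(m);k[165:215,185:240]=1
for a,p in blobs(m&k,8):print("bowl nuts",a,p.round(1),ray(c,[p],.072)[0].round(3))
k[:]=0;k[160:182,255:282]=1
for a,p in blobs(k&(hsv[...,1]>80),5):print("handle",a,p,np.round(ray(c,[p],.11)[0],3))
E
```

```text
27.1 [0.5608 0.3657 0.0937] [-5.77 -7.35  6.73] [-1.685  1.223  0.105] 0.15206110964986608 39.99349236488342 yaw -1.4897457497690758 [-1.14  0.78  0.81  1.65 -0.65  1.   -0.03]
white 2120 [255.2 168.3] [0.5589 0.4087 0.101 ]
white 200 [252.3 222.8] [0.5597 0.3816 0.101 ]
white 198 [230.9 225.5] [0.5493 0.3793 0.101 ]
white 194 [275.5 225.6] [0.5712 0.3811 0.101 ]
white 3569 [254.5 353.8] [0.5675 0.301  0.101 ]
bowl nuts 30 [213.9 191. ] [0.526 0.197 0.072]
bowl nuts 29 [204.5 194.7] [0.515 0.229 0.072]
bowl nuts 32 [220.4 199.2] [0.498 0.175 0.072]
bowl nuts 29 [211.6 204.1] [0.482 0.205 0.072]
handle 42 [268.23809524 171.78571429] [0.582 0.011 0.11 ]
```

Run:
```python
from h import *
c=optics.calibration("wrist");im=cv2.imread("pics/w11.png");h=cv2.cvtColor(im,cv2.COLOR_BGR2HSV)
m=(h[...,2]>170)&(h[...,1]<40)
n,l,st,ce=cv2.connectedComponentsWithStats(m.astype(np.uint8));i=l[223,252];q=np.argwhere(l==i)[:,::-1]
print(st[i]);w=ray(c,q,.101)[:,:2];w-=w.mean(0);v=np.linalg.svd(w,full_matrices=False)[2][0];v*=np.sign(v[1])
print("line angle",np.arctan2(v[1],v[0]),"dial",np.arctan2(.217,-.976)-np.arctan2(v[1],v[0]))
```

```text
[249 208   7  32 200]
line angle 1.6696982687660904 dial 1.253116955548147
```

The white line gives a dial angle of 1.253 rad against the 1.26 target, with a 40 N grip. Four nuts are in the bowl and the scoop is standing. Handing in.

```bash
python3 -c "
from cell import arm
print(arm.sign_off())"
```

```text
the job is handed in; nothing more can be done
None
```

Handed in: all four nutmegs are in the chopper's bowl, the scoop is back upright on the work surface, and the gripper is holding the knob at the third click (measured 1.25 rad, target 1.26); the sign-off gave no verdict.

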